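# Reset and load the eyepiece drying unit

## Task

The eyepiece drying unit has tripped: first take the orange-handled reset pin from its blue stand, feel along the floor of the dark slot on the unit until the tip drops into the hidden hole, and push the reset button in there fully home. Then stand every eyepiece from the bench upright on the unit's tray, about a finger's width clear of each other, and when all are in press the green start plunger down to its stop for a moment and let it up. Finish with the pin hanging back in its stand, and leave the other things on the bench alone.

Things in the scene. Friction and masses are not known exactly. Their poses are not given: they have to be found in the camera images.
- tray (a point): Tray of the white drying unit (fixed): centre of its flat floor, 12 mm above the bench. x points to the unit's console (away from the robot), y along the console, z up. Floor 149 mm (x) by 228 mm (y); a rim 12 mm high, 6 mm thick on three sides, the console (top 60 mm above the bench) on the +x side.
- slot (a point): Centre of the dark slot in the console's flat top, at top level (60 mm up, 122 mm in +x of the tray point; axes as tray). Slot 12 mm (x) by 90 mm (y), rigid black walls, floor 14 mm below the top. In the floor, centred anywhere from y -33 to +33 mm, is the hidden hole: slot-wide, 11 mm long in y, the reset button's black top 4 mm below the slot floor. Its place is not given: feel for it.
- reset (a joint): Travel of the reset button down in the hidden hole, m: 0 = tripped (out), 0.008 = in, at its stop. It takes about 5 N, has no spring and stays where pushed.
- pin_grip (a point): Reset pin: centre of its orange handle, 16 x 16 x 45 mm; z from tip to handle, x, y square to the flats. Below: steel collar, 28 mm dia., 6 mm thick (underside 28.5 mm under this point), then a round-ended steel tip, 7 mm dia., 44 mm long (end 72.5 mm under this point), sprung: it gives up to 10 mm into the handle, 1 N at first to 3.5 N, then solid. 60 g. Starts upright in its stand.
- stand_top (a point): Pin's stand, a fixed blue 60 mm cube: mouth of the upright 13 mm through hole in the middle of its top, 60 mm above the bench. The pin hangs in it by its collar, its handle's centre then 28.5 mm above this point.
- start_top (a point): Start plunger, 90 mm in +y of the slot's centre: centre of the top of its green round head, 36 mm dia., 10 mm thick, 94 mm above the bench when up; 14 mm stem, with a 32 mm ring 8 mm high round it on the console.
- start (a joint): Travel of the start plunger, m: 0 = up, 0.014 = pressed to its stop. Sprung: 3 N at first, 9 N at the stop; it comes up by itself.
- eye1_mid (a point): Microscope eyepiece standing on the bench (absent in some starts): this point is its centre, 22 mm above its foot; z points from the foot up along its axis. 44 mm tall: a black rubber eyecup at the foot, 40 mm diameter and 12 mm high; an aluminium body 33 mm diameter with a blue band, 12 to 32 mm above the foot; a dark tube 27 mm diameter on top. About 0.11 kg.
- eye2_mid (a point): Microscope eyepiece standing on the bench (absent in some starts): this point is its centre, 22 mm above its foot; z points from the foot up along its axis. 44 mm tall: a black rubber eyecup at the foot, 40 mm diameter and 12 mm high; an aluminium body 33 mm diameter with a blue band, 12 to 32 mm above the foot; a dark tube 27 mm diameter on top. About 0.11 kg.
- eye3_mid (a point): Microscope eyepiece standing on the bench (absent in some starts): this point is its centre, 22 mm above its foot; z points from the foot up along its axis. 44 mm tall: a black rubber eyecup at the foot, 40 mm diameter and 12 mm high; an aluminium body 33 mm diameter with a blue band, 12 to 32 mm above the foot; a dark tube 27 mm diameter on top. About 0.11 kg.
- eye4_mid (a point): Microscope eyepiece standing on the bench (absent in some starts): this point is its centre, 22 mm above its foot; z points from the foot up along its axis. 44 mm tall: a black rubber eyecup at the foot, 40 mm diameter and 12 mm high; an aluminium body 33 mm diameter with a blue band, 12 to 32 mm above the foot; a dark tube 27 mm diameter on top. About 0.11 kg.
- eye5_mid (a point): Microscope eyepiece standing on the bench (absent in some starts): this point is its centre, 22 mm above its foot; z points from the foot up along its axis. 44 mm tall: a black rubber eyecup at the foot, 40 mm diameter and 12 mm high; an aluminium body 33 mm diameter with a blue band, 12 to 32 mm above the foot; a dark tube 27 mm diameter on top. About 0.11 kg.
- oil: Bystander, not part of the job: brown oil bottle, 34 mm diameter, 85 mm tall, loose; its origin is the centre of its underside, z up along its axis.
- beaker: Bystander, not part of the job: beaker, 70 mm diameter, 85 mm tall, loose; its origin is the centre of its underside, z up along its axis.
- petri: Bystander, not part of the job: glass dish, 90 mm diameter, 15 mm tall, loose; its origin is the centre of its underside, z up along its axis.

How it is judged (in metres and radians):
On the way, in this order (a step that is already met when the one before it is completed fails the run):
1. the hidden reset button is pushed in (value of joint reset above 0.0065 m), for 0.1 s.
2. every eyepiece stands in the tray, clear of the others (x of eye1_mid in the frame of tray between -0.058 and 0.058 m and y of eye1_mid in the frame of tray between -0.098 and 0.098 m and z of eye1_mid in the frame of tray between 0.015 and 0.029 m and angle between each of eye1_mid, eye2_mid, eye3_mid, eye4_mid, eye5_mid's own z axis and vertical below 0.15 rad and x of eye2_mid in the frame of tray between -0.058 and 0.058 m and y of eye2_mid in the frame of tray between -0.098 and 0.098 m and z of eye2_mid in the frame of tray between 0.015 and 0.029 m and x of eye3_mid in the frame of tray between -0.058 and 0.058 m and y of eye3_mid in the frame of tray between -0.098 and 0.098 m and z of eye3_mid in the frame of tray between 0.015 and 0.029 m and x of eye4_mid in the frame of tray between -0.058 and 0.058 m and y of eye4_mid in the frame of tray between -0.098 and 0.098 m and z of eye4_mid in the frame of tray between 0.015 and 0.029 m and x of eye5_mid in the frame of tray between -0.058 and 0.058 m and y of eye5_mid in the frame of tray between -0.098 and 0.098 m and z of eye5_mid in the frame of tray between 0.015 and 0.029 m and horizontal distance between eye1_mid and eye2_mid above 0.046 m and horizontal distance between each of eye1_mid, eye2_mid and eye3_mid above 0.046 m and horizontal distance between each of eye1_mid, eye2_mid, eye3_mid and eye4_mid above 0.046 m and horizontal distance between each of eye1_mid, eye2_mid, eye3_mid, eye4_mid and eye5_mid above 0.046 m), for 0.2 s.
3. the start plunger is pressed to its stop (value of joint start above 0.0122 m), for 0.1 s.
At the end, for the whole second after the job is handed in: Reset button in by over 6.5 mm; every eyepiece upright (0.15 rad) on the tray floor, centre within 58 (x) and 98 mm (y) of the tray's and 46 mm or more from the others; start plunger up again; pin upright in its stand, within 9 mm of the hole's axis, collar down within 4 mm (all of step 2 and value of joint reset above 0.0065 m and horizontal distance between pin_grip and stand_top below 0.009 m and z of pin_grip in the frame of stand_top between 0.024 and 0.033 m and angle between pin_grip's own z axis and vertical below 0.12 rad and value of joint start below 0.002 m); the robot touches nothing.
It fails at once if the brown oil bottle is shoved more than 40 mm or tipped over (distance of oil from where it was at the start of the episode above 0.04 m or angle between oil's own z axis and vertical above 0.6 rad).
It fails at once if the beaker is shoved more than 40 mm or tipped over (distance of beaker from where it was at the start of the episode above 0.04 m or angle between beaker's own z axis and vertical above 0.6 rad).
It fails at once if the glass dish is shoved more than 40 mm or tipped over (distance of petri from where it was at the start of the episode above 0.04 m or angle between petri's own z axis and vertical above 0.6 rad).
Of eye1, eye2, eye3, eye4, eye5 only 3 to 5 are there at a start; the rules pass over those that are not, and their reading is None.
At some moment in a run one of eye1, eye2, eye3, eye4, eye5 may be knocked a few centimetres aside while the robot is not near it.
It also fails if it takes over 210 s, if anything falls off the work surface, if the arm or the gripper's body presses on something with over 40 N, if the wrist force passes 120 N, or if a joint passes its speed limit or range.

## Robot

A 7-joint arm with a two-finger parallel gripper is mounted at the origin on the work surface. World frame = base frame: x ahead of the robot, y to its left, z up, the work surface at z = 0. Lengths are in m, angles in degrees, forces in N, time in s.
With the tool pointing down it reaches from about 0.425 to 0.95 m from the base axis. Payload 4.7 kg.
Tool frame: the origin (TCP) lies on the centre line of the jaws, within the pads' length; the fingertips stand 19 mm ahead of it and the grasp point (between the pads) is the TCP; z points along the fingers, y is the line along which they close (so a half turn about z gives the same grasp; the last joint's range is limited). The gripper opens to 87 mm and grips with 3 to 60 N. Pads are 19 mm wide; open, the fingers measure 117 mm over their backs; the gripper's body (75 mm by 190 mm) begins 51 mm behind the grasp point.
Start: joints at [-71.843, 26.849, -2.785, 87.806, 1.381, 65.374, -4.715], TCP at [0.229, 0.635, 0.242] pointing down, gripper open.
Joint ranges: [-148.3, 148.3], [-19.14, 114.17], [-79.39, 73.82], [5.75, 140.21], [-59.74, 239.74], [12.07, 113.84], [-152.46, 152.46]. Speed limits (degrees/s): [147.25, 147.25, 180, 180, 180, 180, 180].

## Interface

Orientations are given as a 3x3 rotation matrix whose columns are the frame's x, y, z axes.
In Python, from rig import manip gives the robot as it stands.
- The arm moves only by the tool carry_out, never from a script. Its argument "series" is a list that holds one entry, the list of rows, each a list of 7 numbers: the turn, a rotation vector about the tool's x, y, z in rad, then the shift along the tool's x, y, z in m, then the opening, from 0 (shut) to 1 (fully open). In form: [[[ax, ay, az, x, y, z, fingers], ...]]. A call has 1 to 10 rows; each row is the pose to reach, as a shift and turn from the pose commanded when the call began, along the tool's axes at that moment; what a row does not reach only later rows make up. A row lasts 1/12 s, in which the tool goes at most 41.7 mm and 7.16 degrees, less where a joint would pass 70% of its speed; a pose out of reach is approached as far as the arm can. A call with a gripper value outside its range is refused whole. The fingers move at their own pace and stop on an object; "force" is the grip in N (left out, the last holds). Time passes only in rows, so rows that repeat a pose let the fingers close. It gives the time, the measured TCP pose, the force, the opening and the grip force at its end, in the units of the state.
- manip.get_obs(): the state, without advancing time (a new reading comes with each control period).
- manip.get_image(name): name is "side" or "top"; returns the picture (480x640x3 uint8, red, green, blue); there is no depth.
- manip.camera_params(name): a dict with "camera_matrix" (3x3 intrinsics, pixels), "world_from_camera" (4x4, takes a point from camera to world coordinates). Camera axes: x right, y up, looking along -z (the intrinsics and any distortion apply to the point x, -y, -z); pixel columns grow to the right and rows downward; lengths in m; the calibration is good to about 2 mm. A picture is of the moment at which its call begins. camera_params takes no time and is no camera call.
- manip.finish_job(): hands the job in; it is judged then, once.
The state is a dict: "clock": time; "joint_positions": joint angles; "joint_vel": joint speeds; "effort": joint torques, N m; "tool_pos": TCP position; "eef_rot": TCP orientation; "force": force on the tool from outside, world axes, zero at the start; "wrist_torque": the same for the moment, N m; "gripper_width": finger opening in m; "grasp_force": force on a finger pad.
Only numpy, scipy, OpenCV 4.12 (cv2) and the standard library are available. Lean on these libraries where they do the work, as an engineer would, in place of code of your own. Each camera call takes 0.05 s, during which the arm holds its last target. There are 200 camera calls.

## Working session

There is one attempt and no reset: what is moved stays moved. The work goes in short steps, Python scripts to look and compute and a tool call to move; the robot and the scene stay as the last step left them, time stands still between calls to the robot, and variables do not carry over. Pictures are saved under pics/ and viewed, at most 14 in all, crops included, and the job is handed in when it is done.

Besides the shell and the picture viewer there is one more tool, called after "Emit:" in YAML: its name, and indented under it one key for each argument. carry_out: Moves the arm, as the interface text tells. Its arguments: {"type":"object","properties":{"series":{"type":"array"},"force":{"type":"number"}},"required":["series"]}

```bash
ls; mkdir -p pics
python3 - <<'E'
from rig import manip
import cv2,numpy as np
np.set_printoptions(precision=4,suppress=True)
for n in("side","top"):
    cv2.imwrite(f"pics/{n}0.png",manip.get_image(n)[:,:,::-1]); p=manip.camera_params(n)
    print(n,p)
o=manip.get_obs();print(o)
E
```

```text
pics
side {'camera_matrix': array([[465.7517,   0.    , 317.7174],
       [  0.    , 465.7517, 237.6287],
       [  0.    ,   0.    ,   1.    ]]), 'world_from_camera': array([[ 0.8156,  0.272 , -0.5106,  0.0594],
       [-0.5784,  0.4077, -0.7066, -0.6782],
       [ 0.016 ,  0.8716,  0.4899,  0.5901],
       [ 0.    ,  0.    ,  0.    ,  1.    ]])}
top {'camera_matrix': array([[518.159 ,   0.    , 316.4203],
       [  0.    , 518.159 , 243.2786],
       [  0.    ,   0.    ,   1.    ]]), 'world_from_camera': array([[-0.0077,  0.9957, -0.0922,  0.4577],
       [-0.9999, -0.0083, -0.0058,  0.0023],
       [-0.0065,  0.0922,  0.9957,  1.163 ],
       [ 0.    ,  0.    ,  0.    ,  1.    ]])}
{'clock': 0.1, 'joint_positions': array([-71.8461,  26.8932,  -2.7851,  87.8681,   1.3809,  65.3743,
        -4.7157]), 'joint_vel': array([ 0.0497, -0.1053,  0.0846, -0.1095,  0.0008, -0.0763, -0.0722]), 'effort': array([  0.0004, -50.9172,  -0.0815, -23.683 ,  -0.0615,   0.0344,
         0.0001]), 'tool_pos': array([0.2286, 0.6346, 0.2406]), 'eef_rot': array([[-0.9408,  0.3389, -0.0005],
       [ 0.3389,  0.9408, -0.0017],
       [-0.0001, -0.0018, -1.    ]]), 'force': array([ 1.1067,  0.8611, -0.1176]), 'wrist_torque': array([ 0.0231,  0.0051, -0.0527]), 'grasp_force': 0.0, 'gripper_width': 0.0872217672158432}
```

View pics/top0.png

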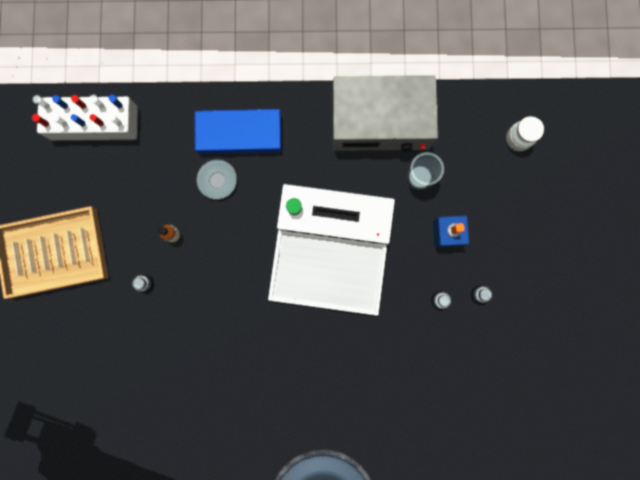

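View pics/side0.png

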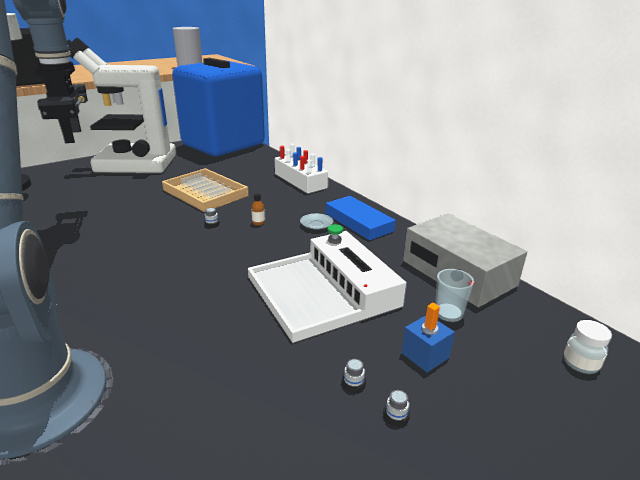

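The top view shows three eyepieces at about (142,284), (443,300) and (484,295). The stand with the pin is at (453,230), the slot at (336,213) and the green plunger at (294,207). The side view shows the same layout. Next I'll measure them.

```bash
cat > h.py <<'E'
from rig import manip
import cv2,numpy as np
from scipy.spatial.transform import Rotation as R
np.set_printoptions(precision=4,suppress=True)
def proj(n,P):
    p=manip.camera_params(n);T=np.linalg.inv(p["world_from_camera"])
    c=np.atleast_2d(P)@T[:3,:3].T+T[:3,3]; c=c*[1,-1,-1]; q=c@p["camera_matrix"].T
    return q[:,:2]/q[:,2:]
def plane(n,u,v,z):
    p=manip.camera_params(n);W=p["world_from_camera"]
    d=np.linalg.inv(p["camera_matrix"])@[u,v,1]; d=W[:3,:3]@(d*[1,-1,-1]); o=W[:3,3]
    return o+d*(z-o[2])/d[2]
def go(x,y,z,yaw=None):
    """delta in tool frame to a tool-down pose with tool y axis at yaw deg from world x (mod 180)"""
    o=manip.get_obs();M=o["eef_rot"];cur=np.degrees(np.arctan2(M[1,1],M[0,1]))
    if yaw is None: yaw=cur
    yaw=cur+(yaw-cur+90)%180-90; a=np.radians(yaw)
    Y=np.array([np.cos(a),np.sin(a),0]);Z=np.array([0,0,-1.]);G=np.c_[np.cross(Y,Z),Y,Z]
    print("pos",o["tool_pos"],"yaw",cur.round(2),"->",round(yaw,2),"turn",R.from_matrix(M.T@G).as_rotvec(),"shift",M.T@(np.array([x,y,z])-o["tool_pos"]),"j7",o["joint_positions"][6].round(1))
def save(n,f,box=None,s=4,dots=()):
    im=manip.get_image(n)[:,:,::-1].copy()
    x0,y0,x1,y1=box or (0,0,640,480)
    c=cv2.resize(im[y0:y1,x0:x1],None,fx=s,fy=s,interpolation=cv2.INTER_CUBIC)
    for u,v in dots: cv2.circle(c,(int((u-x0+.5)*s),int((v-y0+.5)*s)),2,(255,0,255),-1)
    cv2.imwrite("pics/"+f,c)
E
python3 - <<'E'
from h import *
for n in("top","side"):
    im=cv2.imread(f"pics/{n}0.png"); hsv=cv2.cvtColor(im,cv2.COLOR_BGR2HSV)
    def big(m,box):
        x0,y0,x1,y1=box;mm=np.zeros_like(m);mm[y0:y1,x0:x1]=m[y0:y1,x0:x1]
        k,l,s,c=cv2.connectedComponentsWithStats(mm);i=1+np.argmax(s[1:,4]);return s[i],c[i],(l==i)
    H,S,V=cv2.split(hsv)
    og=((H>5)&(H<20)&(S>150)&(V>120)).astype(np.uint8)
    gr=((H>45)&(H<80)&(S>120)).astype(np.uint8)
    st=((H>100)&(H<130)&(S>120)&(V>60)).astype(np.uint8)
    B={"top":[(430,200,480,260),(270,190,320,230),(430,205,480,260),(305,200,365,228)],"side":[(400,290,460,350),(310,215,350,250),(395,300,460,375),(335,243,375,275)]}[n]
    for nm,m,b in zip(("orange","green","blue","slot"),(og,gr,st,(V<90).astype(np.uint8)),B):
        s,c,l=big(m,b);print(n,nm,s,c)
        if nm=="slot":
            ys,xs=np.nonzero(l);P=np.array([plane(n,x,y,.06) for x,y in zip(xs,ys)])[:,:2].astype(np.float32)
            print("slot rect",cv2.minAreaRect(P),P.mean(0))
    if n=="top":
        s,c,_=big(og,B[0]);print("pin top?",plane(n,*c,.108));s,c,_=big(gr,B[1]);print("start",plane(n,*c,.094))
        s,c,_=big(st,B[2]);print("stand",plane(n,*c,.06))
        for u,v in((142,284),(443,300),(484,295)): print("eye",plane(n,u,v,.04), proj("side",plane(n,u,v,.044)))
im=cv2.imread("pics/top0.png");f=lambda b,s:cv2.resize(im[b[1]:b[3],b[0]:b[2]],None,fx=s,fy=s,interpolation=cv2.INTER_CUBIC)
a=f((425,205,505,315),5);b=f((125,265,165,305),5);d=np.zeros((550,600,3),np.uint8);d[:550,:400]=a;d[:200,400:]=b;cv2.imwrite("pics/c1.png",d)
E
```

```text
top orange [453 224  11   9  65] [458.3692 227.8769]
top green [287 199  14  15 175] [293.5257 205.9257]
top blue [437 215  33  32 729] [451.9026 230.7421]
top slot [313 207  46  14 382] [335.5969 213.2173]
slot rect ((0.6245952248573303, -0.03260010480880737), (0.09844586253166199, 0.018097976222634315), 81.29644775390625) [ 0.6244 -0.033 ]
pin top? [ 0.5846 -0.2824  0.108 ]
start [0.6354 0.0556 0.094 ]
stand [ 0.5844 -0.2814  0.06  ]
eye [0.4763 0.3872 0.04  ] [[210.3106 210.7202]]
eye [ 0.4369 -0.2626  0.04  ] [[353.6977 363.2266]]
eye [ 0.4469 -0.351   0.04  ] [[396.1155 395.6949]]
side orange [425 303  15  27 258] [431.3411 316.8295]
side green [327 224  16  11 129] [334.7364 228.7907]
side blue [ 401  316   54   56 1841] [426.7762 344.6964]
side slot [339 248  33  24 249] [355.1205 259.3494]
slot rect ((0.6242879629135132, -0.03323521837592125), (0.10038446635007858, 0.021518200635910034), 81.76211547851562) [ 0.6239 -0.0353]
```

View pics/c1.png

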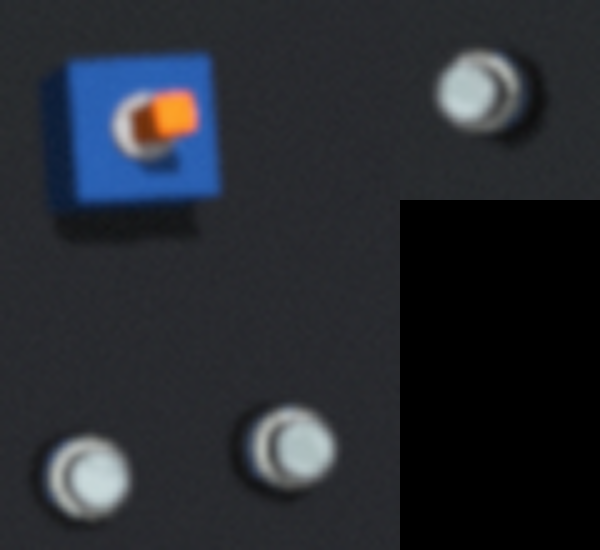

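Run:
```python
from h import *
c=lambda x,y,x0=425,y0=205:(x0+x/5-.4,y0+y/5-.4)
print("pin",plane("top",*c(176,114),.111),"collar stand",plane("top",*c(144,128),.06))
ang=lambda a,b,z:np.degrees(np.arctan2(*(plane("top",*a,z)-plane("top",*b,z))[[1,0]]))
print("stand yaw",ang(c(65,62),c(212,54),.06),"handle",ang(c(155,95),c(190,91),.111))
for q in (c(305,449),c(99,480),c(67,92,125,265)):
    P=plane("top",*q,.044);print("eye",P,proj("side",P))
print("console",ang((283,186),(393,198),.06))
s=np.array([.6245,-.033,.06]);
for t in(-7,-8):
    a=np.radians(t);X=np.array([np.cos(a),np.sin(a),0]);print(t,"tray",s-.122*X-[0,0,.048],"start",s+.09*np.array([-X[1],X[0],0]))
print("pin side",proj("side",[.583,-.2835,.111]))
# arm via points
go(.45,.42,.25,85);go(.56,.10,.25,85);go(.584,-.283,.20,85)
```

```text
pin [ 0.5852 -0.2845  0.111 ] collar stand [ 0.5855 -0.2846  0.06  ]
stand yaw 92.64696689571332 handle 96.0712588202249
eye [ 0.4482 -0.3532  0.044 ] [[398.3491 396.8264]]
eye [ 0.4357 -0.2646  0.044 ] [[354.2316 364.6529]]
eye [0.4785 0.3945 0.044 ] [[209.7308 209.3179]]
console 83.17134765087123
-7 tray [ 0.5034 -0.0181  0.012 ] start [0.6355 0.0563 0.06  ]
-8 tray [ 0.5037 -0.016   0.012 ] start [0.637  0.0561 0.06  ]
pin side [[431.6929 305.7838]]
pos [0.2286 0.6346 0.2406] yaw 70.19 -> 85.0 turn [-0.0018 -0.0002 -0.2584] shift [-0.2811 -0.1269 -0.0092] j7 -4.7
pos [0.2286 0.6346 0.2406] yaw 70.19 -> 85.0 turn [-0.0018 -0.0002 -0.2584] shift [-0.493  -0.3907 -0.0087] j7 -4.7
pos [0.2286 0.6346 0.2406] yaw 70.19 -> 85.0 turn [-0.0018 -0.0002 -0.2584] shift [-0.6453 -0.7428  0.0419] j7 -4.7
```

Emit:
carry_out:
  series:
    - [[0,0,-0.2,-0.281,-0.127,0,0.55],[0,0,-0.2,-0.281,-0.127,0,0.55],[0,0,-0.2,-0.281,-0.127,0,0.55],[0,0,-0.2,-0.281,-0.127,0,0.55],[0,0,-0.2,-0.281,-0.127,0,0.55],[0,0,-0.2,-0.281,-0.127,0,0.55],[0,0,-0.2,-0.281,-0.127,0,0.55],[0,0,-0.406,-0.493,-0.391,0,0.55],[0,0,-0.406,-0.493,-0.391,0,0.55],[0,0,-0.406,-0.493,-0.391,0,0.55]]
  force: 40

```text
clock: 0.93
tool_pos: [0.4816, 0.3125, 0.241]
eef_rot: [[-0.998, -0.063, -0.001], [-0.063, 0.998, -0.0], [0.001, -0.0, -1.0]]
force: [0.1, -0.0, 0.0]
gripper_width: 0.0482
grasp_force: 0.0
```

Run:
```python
from h import *
go(.585,-.2845,.22,93.5);go(.585,-.2845,.0925,93.5);print(manip.get_obs()["clock"])
```

```text
pos [0.4816 0.3125 0.241 ] yaw 93.6 -> 93.5 turn [-0.0004 -0.0009  0.0018] shift [-0.0657 -0.6023  0.0212] j7 56.1
pos [0.4816 0.3125 0.241 ] yaw 93.6 -> 93.5 turn [-0.0004 -0.0009  0.0018] shift [-0.0658 -0.6022  0.1487] j7 56.1
0.9333
```

Emit:
carry_out:
  series:
    - [[0,0,0,-0.066,-0.4,0.01,0.55],[0,0,0,-0.066,-0.4,0.01,0.55],[0,0,0,-0.066,-0.4,0.01,0.55],[0,0,0,-0.066,-0.4,0.01,0.55],[0,0,0,-0.066,-0.4,0.01,0.55],[0,0,0,-0.066,-0.4,0.01,0.55],[0,0,0,-0.066,-0.4,0.01,0.55],[0,0,0,-0.066,-0.4,0.01,0.55],[0,0,0,-0.066,-0.4,0.01,0.55],[0,0,0,-0.066,-0.4,0.01,0.55]]

```text
clock: 1.77
tool_pos: [0.571, -0.0851, 0.2313]
eef_rot: [[-0.998, -0.057, -0.0], [-0.057, 0.998, -0.002], [0.0, -0.001, -1.0]]
force: [-0.1, -0.1, -0.2]
gripper_width: 0.0479
grasp_force: 0.0
```

Emit:
carry_out:
  series:
    - [[0,0,0,0,-0.202,0.01,0.55],[0,0,0,0,-0.202,0.01,0.55],[0,0,0,0,-0.202,0.01,0.55],[0,0,0,0,-0.202,0.01,0.55],[0,0,0,0,-0.202,0.01,0.55],[0,0,0,0,-0.202,0.01,0.55],[0,0,0,0,-0.202,0.01,0.55]]

```text
clock: 2.35
tool_pos: [0.582, -0.2853, 0.2206]
eef_rot: [[-0.998, -0.055, -0.002], [-0.055, 0.998, -0.001], [0.002, -0.0, -1.0]]
force: [0.2, 0.7, 0.2]
gripper_width: 0.0478
grasp_force: 0.0
```

Run:
```python
from h import *
go(.585,-.2845,.0925,93.5);print(manip.get_obs()["clock"])
save("side","s1.png",(360,200,520,400),3)
```

```text
pos [ 0.582  -0.2853  0.2206] yaw 93.14 -> 93.5 turn [-0.0004 -0.0018 -0.0063] shift [-0.0033  0.0007  0.1281] j7 121.4
2.35
```

View pics/s1.png

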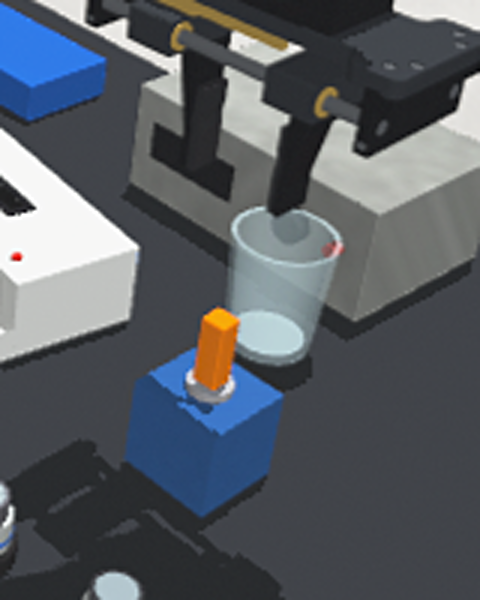

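The gripper is over the pin, with the fingers at about (205,130) and (290,170) straddling it. The path down is clear of the beaker.

Emit:
carry_out:
  series:
    - [[0,0,0,-0.003,0.001,0.04,0.55],[0,0,0,-0.003,0.001,0.08,0.55],[0,0,0,-0.003,0.001,0.11,0.55],[0,0,0,-0.003,0.001,0.128,0.55],[0,0,0,-0.003,0.001,0.128,0.55],[0,0,0,-0.003,0.001,0.128,0.1],[0,0,0,-0.003,0.001,0.128,0.0],[0,0,0,-0.003,0.001,0.128,0.0],[0,0,0,-0.003,0.001,0.128,0.0],[0,0,0,-0.003,0.001,0.128,0.0]]
  force: 45

```text
clock: 3.23
tool_pos: [0.587, -0.2813, 0.095]
eef_rot: [[-0.998, -0.06, 0.002], [-0.06, 0.998, -0.001], [-0.002, -0.001, -1.0]]
force: [-0.6, -0.0, -0.0]
gripper_width: 0.0224
grasp_force: 0.1
```

Emit:
carry_out:
  series:
    - [[0,0,0,0,0,0,0],[0,0,0,0,0,0,0],[0,0,0,0,0,-0.01,0],[0,0,0,0,0,-0.03,0],[0,0,0,0,0,-0.06,0],[0,0,0,0,0,-0.09,0],[0,0,0,0,0,-0.09,0],[0,0,0,0,0,-0.09,0]]

```text
clock: 3.9
tool_pos: [0.5872, -0.2815, 0.1861]
eef_rot: [[-0.998, -0.06, 0.004], [-0.06, 0.998, -0.001], [-0.004, -0.001, -1.0]]
force: [-0.5, 0.1, -1.3]
gripper_width: 0.0159
grasp_force: 45.0
```

Run:
```python
from h import *
go(.6245,-.033,.18,93.5);print(manip.get_obs())
save("side","s2.png",(360,160,520,360),3)
```

```text
pos [ 0.5872 -0.2815  0.1861] yaw 93.44 -> 93.5 turn [-0.0013  0.0039 -0.001 ] shift [-0.0522  0.2458  0.0059] j7 121.7
{'clock': 3.9, 'joint_positions': array([ 12.2492,  27.5214,  13.5374,  95.589 ,  -7.4102,  57.5322,
       121.7124]), 'joint_vel': array([ 0.1617,  2.3049, -0.5602,  2.9993, -0.1254, -0.25  ,  0.0832]), 'effort': array([  0.0748, -50.7822,   3.6285, -23.2042,   0.0875,   0.0117,
        -0.0035]), 'tool_pos': array([ 0.5872, -0.2815,  0.1861]), 'eef_rot': array([[-0.9982, -0.06  ,  0.0039],
       [-0.06  ,  0.9982, -0.0011],
       [-0.0039, -0.0013, -1.    ]]), 'force': array([-0.5262,  0.0547, -1.308 ]), 'wrist_torque': array([ 0.0266,  0.0289, -0.0218]), 'grasp_force': 44.99983132816851, 'gripper_width': 0.015857230038915187}
```

View pics/s2.png

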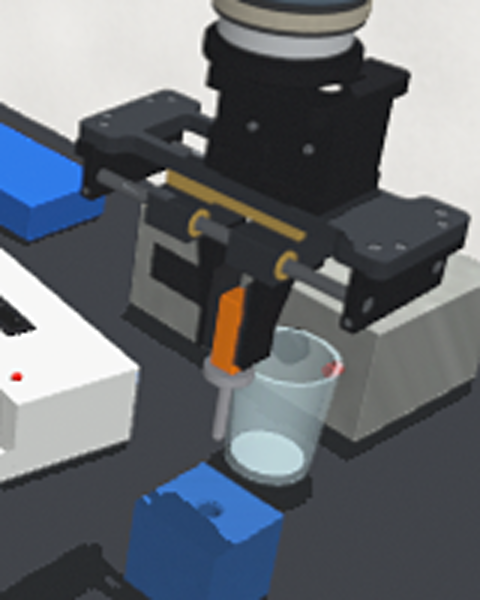

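The pin is held by its handle, collar and tip hanging free, with the tip end near crop (218,437). Next I'll check its verticality and the shift to the slot.

Run:
```python
from h import *
for z in(.106,.109,.112): print(proj("side",[.5872,-.2815,z]), "seen 432.4 305.4")
print("collar",proj("side",[.5872,-.2815,.152+.003]),"seen",360+230/3,160+373/3)
go(.6201,-.0687,.18,93.5)
```

```text
[[432.1183 306.684 ]] seen 432.4 305.4
[[432.3609 305.2627]] seen 432.4 305.4
[[432.6043 303.8361]] seen 432.4 305.4
collar [[436.1964 282.7843]] seen 436.6666666666667 284.3333333333333
pos [ 0.5861 -0.2809  0.1841] yaw 93.45 -> 93.5 turn [ 0.0003  0.0005 -0.0008] shift [-0.0467  0.2097  0.0042] j7 121.7
```

Emit:
carry_out:
  series:
    - [[0,0,0,-0.0467,0.2097,0.004,0],[0,0,0,-0.0467,0.2097,0.004,0],[0,0,0,-0.0467,0.2097,0.004,0],[0,0,0,-0.0467,0.2097,0.004,0],[0,0,0,-0.0467,0.2097,0.004,0],[0,0,0,-0.0467,0.2097,0.004,0],[0,0,0,-0.0467,0.2097,0.004,0],[0,0,0,-0.0467,0.2097,0.004,0],[0,0,0,-0.0467,0.2097,0.004,0],[0,0,0,-0.0467,0.2097,0.004,0]]

```text
clock: 4.78
tool_pos: [0.6196, -0.0714, 0.179]
eef_rot: [[-0.998, -0.057, -0.001], [-0.057, 0.998, -0.001], [0.001, -0.001, -1.0]]
force: [-0.4, -0.4, -1.5]
gripper_width: 0.0153
grasp_force: 45.0
```

Run:
```python
from h import *
print(manip.get_obs()["force"])
go(.6201,-.0687,.145,93.5)
save("side","s3.png",(300,180,440,320),4,proj("side",[[.6201,-.0687,.06],[.6289,.0027,.06],[.6245,-.033,.06]]))
```

```text
[-0.3952 -0.3863 -1.5448]
pos [ 0.6196 -0.0714  0.179 ] yaw 93.26 -> 93.5 turn [-0.0008 -0.0013 -0.0042] shift [-0.0007  0.0027  0.034 ] j7 101.1
```

View pics/s3.png

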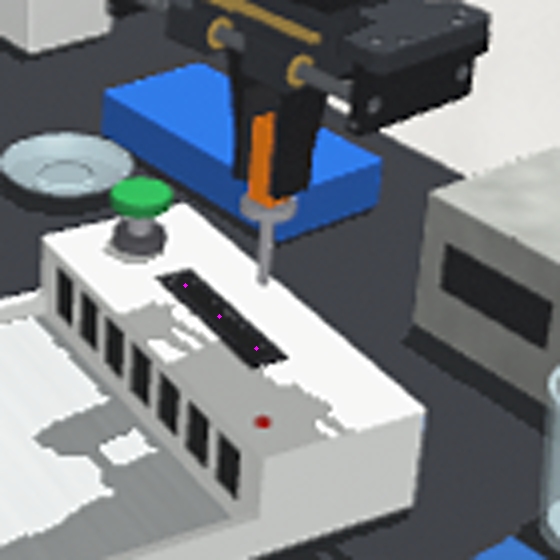

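The dots sit centred in the dark slot, from (185,285) to (256,348), and the tip is above its near end. I'll lower it to just over the mouth.

Emit:
carry_out:
  series:
    - [[0,0,0,0,0,0.02,0],[0,0,0,0,0,0.034,0],[0,0,0,0,0,0.034,0],[0,0,0,0,0,0.034,0],[0,0,0,0,0,0.034,0]]

```text
clock: 5.25
tool_pos: [0.6207, -0.0698, 0.1463]
eef_rot: [[-0.998, -0.059, 0.001], [-0.059, 0.998, -0.0], [-0.001, -0.0, -1.0]]
force: [-0.3, 0.0, 0.2]
gripper_width: 0.0154
grasp_force: 45.0
```

Run:
```python
from h import *
print(manip.get_obs()["force"])
go(.6201,-.0687,.145,93.5);p=manip.get_obs()["tool_pos"]
save("side","s4.png",(320,220,400,300),7,proj("side",[[p[0],p[1],p[2]-.077],[p[0],p[1],.06]]))
```

```text
[-0.3445  0.0314  0.2123]
pos [ 0.6207 -0.0698  0.1463] yaw 93.38 -> 93.5 turn [-0.0003  0.0011 -0.002 ] shift [0.0005 0.0011 0.0013] j7 101.5
```

View pics/s4.png

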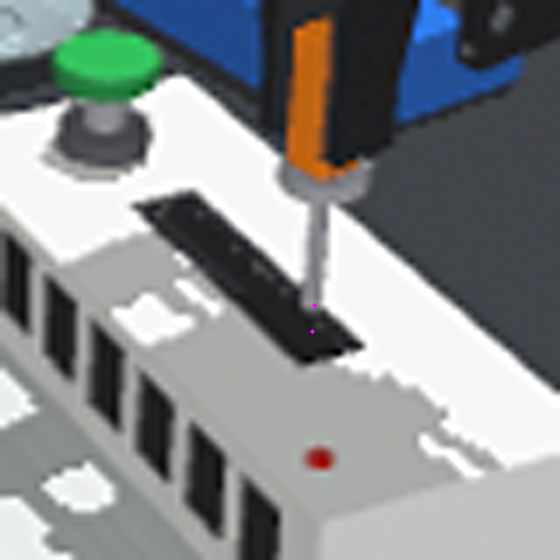

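Emit:
carry_out:
  series:
    - [[0,0,0,0.0007,-0.004,0,0],[0,0,0,0.0007,-0.004,0.01,0],[0,0,0,0.0007,-0.004,0.017,0],[0,0,0,0.0007,-0.004,0.017,0],[0,0,0,0.0007,-0.004,0.017,0]]

```text
clock: 5.72
tool_pos: [0.6192, -0.0728, 0.1276]
eef_rot: [[-0.998, -0.06, -0.002], [-0.06, 0.998, 0.0], [0.002, 0.0, -1.0]]
force: [0.6, 0.2, -0.8]
gripper_width: 0.0155
grasp_force: 45.0
```

Emit:
carry_out:
  series:
    - [[0,0,0,0,0,0.004,0],[0,0,0,0,0,0.008,0],[0,0,0,0,0,0.008,0],[0,0,0,0,0,0.008,0]]

```text
clock: 6.05
tool_pos: [0.6201, -0.0729, 0.1207]
eef_rot: [[-0.998, -0.06, 0.0], [-0.06, 0.998, 0.0], [-0.0, 0.0, -1.0]]
force: [1.0, 0.4, 1.7]
gripper_width: 0.0156
grasp_force: 45.0
```

Run:
```python
from h import *
print(manip.get_obs()["force"])
go(.6201,-.0687,.12,93.5)
```

```text
[1.0226 0.4187 1.7363]
pos [ 0.6201 -0.0729  0.1207] yaw 93.45 -> 93.5 turn [ 0.0001  0.0004 -0.0008] shift [-0.0003  0.0042  0.0007] j7 102.2
```

Emit:
carry_out:
  series:
    - [[0,0,0,-0.0003,0.0015,0,0],[0,0,0,-0.0005,0.003,0,0],[0,0,0,-0.0008,0.0045,0,0],[0,0,0,-0.001,0.006,0,0],[0,0,0,-0.0014,0.0075,0,0],[0,0,0,-0.0016,0.009,0,0],[0,0,0,-0.0019,0.0105,0,0],[0,0,0,-0.0022,0.012,0,0],[0,0,0,-0.0022,0.012,0,0]]

```text
clock: 6.8
tool_pos: [0.6214, -0.0602, 0.1205]
eef_rot: [[-0.998, -0.061, 0.0], [-0.061, 0.998, 0.001], [-0.0, 0.001, -1.0]]
force: [0.6, -0.4, 1.3]
gripper_width: 0.0154
grasp_force: 45.0
```

Emit:
carry_out:
  series:
    - [[0,0,0,-0.0003,0.0015,0,0],[0,0,0,-0.0005,0.003,0,0],[0,0,0,-0.0008,0.0045,0,0],[0,0,0,-0.001,0.006,0,0],[0,0,0,-0.0014,0.0075,0,0],[0,0,0,-0.0016,0.009,0,0],[0,0,0,-0.0019,0.0105,0,0],[0,0,0,-0.0022,0.012,0,0],[0,0,0,-0.0022,0.012,0,0]]

```text
clock: 7.55
tool_pos: [0.6228, -0.048, 0.1205]
eef_rot: [[-0.998, -0.061, -0.0], [-0.061, 0.998, 0.001], [0.0, 0.001, -1.0]]
force: [-0.1, -0.2, 1.8]
gripper_width: 0.0153
grasp_force: 45.0
```

Emit:
carry_out:
  series:
    - [[0,0,0,-0.0003,0.0015,0,0],[0,0,0,-0.0005,0.003,0,0],[0,0,0,-0.0008,0.0045,0,0],[0,0,0,-0.001,0.006,0,0],[0,0,0,-0.0014,0.0075,0,0],[0,0,0,-0.0016,0.009,0,0],[0,0,0,-0.0019,0.0105,0,0],[0,0,0,-0.0022,0.012,0,0],[0,0,0,-0.0022,0.012,0,0]]

```text
clock: 8.3
tool_pos: [0.6243, -0.0359, 0.1205]
eef_rot: [[-0.998, -0.061, 0.0], [-0.061, 0.998, 0.001], [-0.0, 0.001, -1.0]]
force: [-0.7, 0.5, 0.8]
gripper_width: 0.0155
grasp_force: 45.0
```

Emit:
carry_out:
  series:
    - [[0,0,0,-0.0003,0.0015,0,0],[0,0,0,-0.0005,0.003,0,0],[0,0,0,-0.0008,0.0045,0,0],[0,0,0,-0.001,0.006,0,0],[0,0,0,-0.0014,0.0075,0,0],[0,0,0,-0.0016,0.009,0,0],[0,0,0,-0.0019,0.0105,0,0],[0,0,0,-0.0022,0.012,0,0],[0,0,0,-0.0022,0.012,0,0]]

```text
clock: 9.05
tool_pos: [0.6258, -0.0238, 0.1205]
eef_rot: [[-0.998, -0.061, 0.0], [-0.061, 0.998, 0.001], [-0.0, 0.001, -1.0]]
force: [-0.4, 0.1, 1.5]
gripper_width: 0.0151
grasp_force: 45.0
```

Emit:
carry_out:
  series:
    - [[0,0,0,-0.0003,0.0015,0,0],[0,0,0,-0.0005,0.003,0,0],[0,0,0,-0.0008,0.0045,0,0],[0,0,0,-0.001,0.006,0,0],[0,0,0,-0.0014,0.0075,0,0],[0,0,0,-0.0016,0.009,0,0],[0,0,0,-0.0019,0.0105,0,0],[0,0,0,-0.0022,0.012,0,0],[0,0,0,-0.0022,0.012,0,0]]

```text
clock: 9.8
tool_pos: [0.6272, -0.0116, 0.1205]
eef_rot: [[-0.998, -0.061, 0.0], [-0.061, 0.998, 0.001], [-0.0, 0.001, -1.0]]
force: [0.1, 0.8, 1.5]
gripper_width: 0.0155
grasp_force: 45.0
```

Emit:
carry_out:
  series:
    - [[0,0,0,-0.0003,0.0015,0,0],[0,0,0,-0.0005,0.003,0,0],[0,0,0,-0.0008,0.0045,0,0],[0,0,0,-0.001,0.006,0,0],[0,0,0,-0.0014,0.0075,0,0],[0,0,0,-0.0016,0.009,0,0],[0,0,0,-0.0019,0.0105,0,0],[0,0,0,-0.0022,0.012,0,0],[0,0,0,-0.0022,0.012,0,0]]

```text
clock: 10.55
tool_pos: [0.6283, -0.0017, 0.1203]
eef_rot: [[-0.998, -0.06, -0.001], [-0.06, 0.998, -0.002], [0.001, -0.002, -1.0]]
force: [-0.8, -3.8, 0.1]
gripper_width: 0.0156
grasp_force: 45.0
```

Run:
```python
from h import *
save("side","s5.png",(320,215,400,295),7)
for i in range(4):
    o=manip.get_obs();print(o["clock"],o["tool_pos"],o["force"],o["wrist_torque"]);manip.get_image("top")
```

```text
10.6 [ 0.6283 -0.0017  0.1203] [-1.0247 -4.8347 -0.5535] [-1.0191  0.219  -0.0759]
10.65 [ 0.6283 -0.0016  0.1203] [ 0.2881 -3.4866  0.4621] [-1.0705  0.1962 -0.0613]
10.7 [ 0.6283 -0.0016  0.1204] [-1.7741 -4.8878 -0.2809] [-1.2072  0.2123  0.0104]
10.75 [ 0.6283 -0.0016  0.1204] [-1.1473 -4.514   0.091 ] [-1.2253  0.1901 -0.027 ]
```

View pics/s5.png

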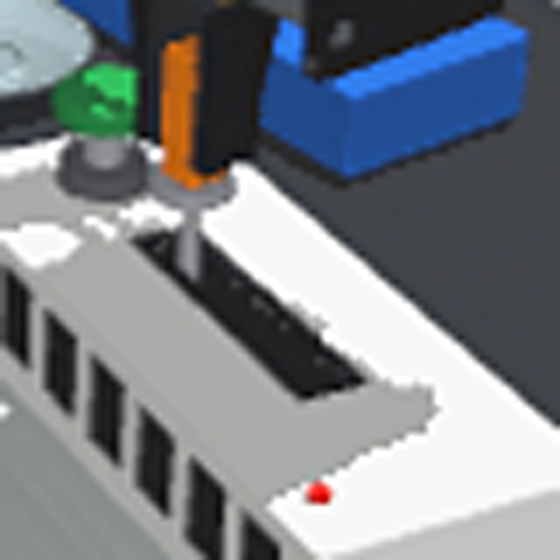

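The tip is blocked in +y (4.5 N) and fz has fallen to zero. The tip at (190,260) is still short of the slot's end, so this is the hole. I'll ease back and push down.

Emit:
carry_out:
  series:
    - [[0,0,0,0.0003,-0.002,0,0],[0,0,0,0.0006,-0.0035,0,0],[0,0,0,0.0006,-0.0035,0.004,0],[0,0,0,0.0006,-0.0035,0.008,0],[0,0,0,0.0006,-0.0035,0.011,0],[0,0,0,0.0006,-0.0035,0.011,0],[0,0,0,0.0006,-0.0035,0.011,0]]

```text
clock: 11.38
tool_pos: [0.6288, -0.0029, 0.1097]
eef_rot: [[-0.998, -0.061, 0.001], [-0.061, 0.998, 0.001], [-0.001, 0.001, -1.0]]
force: [0.7, 0.8, 4.0]
gripper_width: 0.0157
grasp_force: 45.0
```

Run:
```python
from h import *
o=manip.get_obs();print(o["clock"],o["tool_pos"],o["force"],o["wrist_torque"])
```

```text
11.3833 [ 0.6288 -0.0029  0.1097] [0.7035 0.7823 3.9648] [ 0.2739 -0.03    0.0023]
```

Emit:
carry_out:
  series:
    - [[0,0,0,0,0,0.003,0],[0,0,0,0,0,0.006,0],[0,0,0,0,0,0.008,0],[0,0,0,0,0,0.0085,0],[0,0,0,0,0,0.0085,0],[0,0,0,0,0,0.0085,0]]

```text
clock: 11.88
tool_pos: [0.6289, -0.003, 0.1017]
eef_rot: [[-0.998, -0.061, 0.001], [-0.061, 0.998, 0.001], [-0.002, 0.001, -1.0]]
force: [0.4, 2.9, 8.0]
gripper_width: 0.0155
grasp_force: 45.0
```

Emit:
carry_out:
  series:
    - [[0,0,0,0,0,0.001,0],[0,0,0,0,0,0.002,0],[0,0,0,0,0,0.002,0],[0,0,0,0,0,0.002,0]]

```text
clock: 12.22
tool_pos: [0.6292, -0.003, 0.1011]
eef_rot: [[-0.998, -0.06, 0.002], [-0.06, 0.998, 0.002], [-0.002, 0.001, -1.0]]
force: [-2.9, 2.7, 14.1]
gripper_width: 0.0159
grasp_force: 45.0
```

Emit:
carry_out:
  series:
    - [[0,0,0,0,0,0.001,0],[0,0,0,0,0,0.003,0],[0,0,0,0,0,0.003,0],[0,0,0,0,0,0.003,0]]

```text
clock: 12.55
tool_pos: [0.6297, -0.0031, 0.1003]
eef_rot: [[-0.998, -0.06, 0.003], [-0.06, 0.998, 0.002], [-0.003, 0.002, -1.0]]
force: [-6.1, 2.0, 26.0]
gripper_width: 0.0158
grasp_force: 45.0
```

Emit:
carry_out:
  series:
    - [[0,0,0,0,0,-0.02,0],[0,0,0,0,0,-0.045,0],[0,0,0,0,0,-0.08,0],[0,0,0,0,0,-0.095,0],[0,0,0,0,0,-0.095,0],[0,0,0,0,0,-0.095,0]]

```text
clock: 13.05
tool_pos: [0.6278, -0.0043, 0.1906]
eef_rot: [[-0.998, -0.06, -0.0], [-0.06, 0.998, -0.0], [0.0, -0.0, -1.0]]
force: [0.5, -0.1, -1.2]
gripper_width: 0.0156
grasp_force: 45.0
```

Run:
```python
from h import *
o=manip.get_obs();print(o["clock"],o["force"])
p=o["tool_pos"];save("side","s6.png",(280,120,480,320),3,proj("side",[[*p[:2],p[2]-.077]]))
go(.5855,-.283,.19,93.5)
```

```text
13.05 [ 0.458  -0.1197 -1.1737]
pos [ 0.627  -0.0041  0.1894] yaw 93.44 -> 93.5 turn [-0.0002 -0.003  -0.0011] shift [ 0.0582 -0.2759 -0.0004] j7 94.8
```

View pics/s6.png

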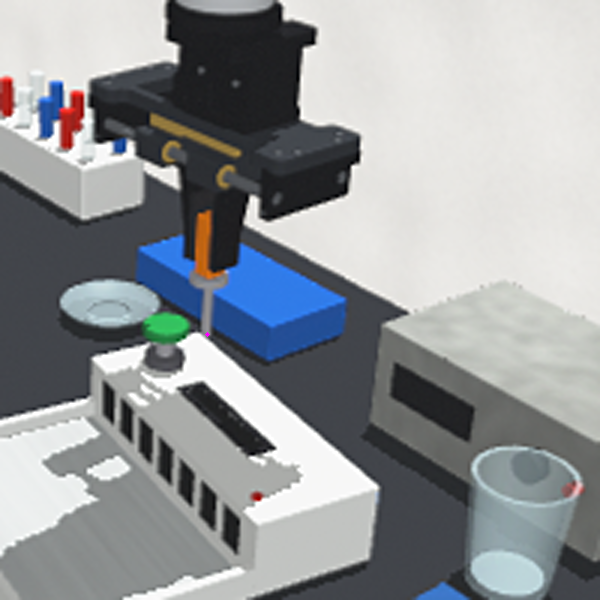

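The pin is out of the slot and undamaged, tip at (207,334). The stand is clear of the arm, so I'll locate its hole.

Run:
```python
from h import *
for n,c in(("top",proj("top",[.5855,-.2835,.06])[0]),("side",proj("side",[.5855,-.2835,.06])[0])):
    im=manip.get_image(n)[:,:,::-1];x0,y0=(c-9).astype(int);w=im[y0:y0+19,x0:x0+19].astype(int)
    b=w[:,:,0]; d=np.clip(np.median(b)-20-b,0,None)*(np.hypot(*(np.mgrid[:19,:19]-9))<7)
    ys,xs=np.mgrid[:19,:19];u,v=(d*xs).sum()/d.sum()+x0,(d*ys).sum()/d.sum()+y0
    print(n,c,u,v,plane(n,u,v,.06))
    cv2.imwrite(f"pics/h{n}.png",cv2.resize(im[y0-20:y0+40,x0-20:x0+40],None,fx=6,fy=6,interpolation=cv2.INTER_CUBIC))
cv2.imwrite("pics/h.png",np.hstack([cv2.imread("pics/htop.png"),cv2.imread("pics/hside.png")]))
```

```text
top [452.891  230.2103] 453.10731892301857 229.8638604474782 [ 0.5862 -0.284   0.06  ]
side [428.6905 328.8228] 429.6492271105826 329.6640903686088 [ 0.5852 -0.286   0.06  ]
```

View pics/h.png

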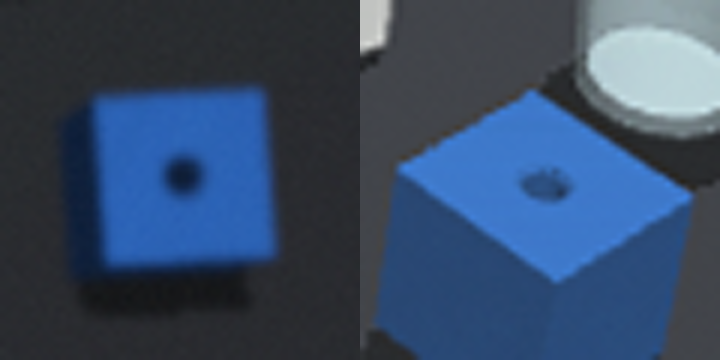

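Emit:
carry_out:
  series:
    - [[0,0,0,0.0582,-0.2759,0,0],[0,0,0,0.0582,-0.2759,0,0],[0,0,0,0.0582,-0.2759,0,0],[0,0,0,0.0582,-0.2759,0,0],[0,0,0,0.0582,-0.2759,0,0],[0,0,0,0.0582,-0.2759,0,0],[0,0,0,0.0582,-0.2759,0,0],[0,0,0,0.0582,-0.2759,0,0],[0,0,0,0.0582,-0.2759,0,0],[0,0,0,0.0582,-0.2759,0,0]]

```text
clock: 14.03
tool_pos: [0.5863, -0.2818, 0.1893]
eef_rot: [[-0.998, -0.06, -0.003], [-0.06, 0.998, 0.002], [0.002, 0.002, -1.0]]
force: [0.5, -0.0, -0.2]
gripper_width: 0.0155
grasp_force: 45.0
```

The hole reads clearly in both crops, at top (453.1,229.9), giving about (0.586,-0.2845).

Run:
```python
from h import *
go(.586,-.2845,.144,93.5);print(manip.get_obs()["joint_vel"])
```

```text
pos [ 0.5863 -0.2818  0.1893] yaw 93.46 -> 93.5 turn [ 0.0021 -0.0024 -0.0007] shift [ 0.0003 -0.0028  0.0453] j7 122.1
[-1.6408 -0.708  -1.2746 -0.041  -0.0087 -0.0022  0.0678]
```

Emit:
carry_out:
  series:
    - [[0,0,0,0.0003,-0.002,0.03,0],[0,0,0,0.0003,-0.002,0.045,0],[0,0,0,0.0003,-0.002,0.045,0],[0,0,0,0.0003,-0.002,0.045,0],[0,0,0,0.0003,-0.002,0.045,0],[0,0,0,0.0003,-0.002,0.045,0]]

```text
clock: 14.53
tool_pos: [0.5877, -0.2844, 0.1473]
eef_rot: [[-0.998, -0.061, 0.002], [-0.061, 0.998, -0.001], [-0.002, -0.001, -1.0]]
force: [-0.7, -0.1, -0.9]
gripper_width: 0.0159
grasp_force: 45.0
```

Run:
```python
from h import *
go(.586,-.2845,.0945,93.5);o=manip.get_obs();print(o["joint_vel"],o["force"])
im=manip.get_image("side")[:,:,::-1].copy();p=o["tool_pos"]
print(proj("side",[[*p[:2],p[2]-.077],[.586,-.2845,.06]]))
cv2.imwrite("pics/s7.png",cv2.resize(im[280:360,390:470],None,fx=7,fy=7,interpolation=cv2.INTER_CUBIC))
```

```text
pos [ 0.5877 -0.2844  0.1473] yaw 93.52 -> 93.5 turn [-0.0007  0.0022  0.0003] shift [0.0018 0.     0.0528] j7 122.9
[ 0.2915 -0.2634  0.3546 -0.0833 -0.1236 -0.0242  0.1349] [-0.7372 -0.1191 -0.9373]
[[430.7468 323.9973]
 [429.3219 329.0307]]
```

View pics/s7.png

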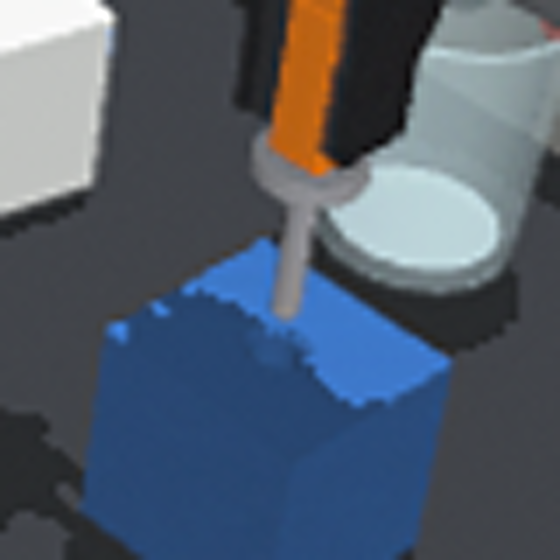

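The tip end at (285,318) is nearly over the hole at (280,350). I'll shift 1.5 mm toward the base and lower.

Emit:
carry_out:
  series:
    - [[0,0,0,0.0016,0,0,0],[0,0,0,0.0016,0,0.005,0],[0,0,0,0.0016,0,0.012,0],[0,0,0,0.0016,0,0.02,0],[0,0,0,0.0016,0,0.02,0],[0,0,0,0.0016,0,0.02,0]]

```text
clock: 15.08
tool_pos: [0.5846, -0.2846, 0.125]
eef_rot: [[-0.998, -0.06, -0.002], [-0.06, 0.998, 0.001], [0.002, 0.001, -1.0]]
force: [-0.3, 0.2, -0.2]
gripper_width: 0.0154
grasp_force: 45.0
```

Emit:
carry_out:
  series:
    - [[0,0,0,0,0,0.012,0],[0,0,0,0,0,0.022,0],[0,0,0,0,0,0.03,0],[0,0,0,0,0,0.031,0],[0,0,0,0,0,0.031,0],[0,0,0,0,0,0.031,0]]

```text
clock: 15.58
tool_pos: [0.5846, -0.2848, 0.0942]
eef_rot: [[-0.998, -0.06, -0.001], [-0.06, 0.998, 0.0], [0.001, 0.0, -1.0]]
force: [0.9, 0.5, -0.6]
gripper_width: 0.0159
grasp_force: 45.0
```

Release and retreat.

Emit:
carry_out:
  series:
    - [[0,0,0,0,0,0.001,0],[0,0,0,0,0,0.001,0.3],[0,0,0,0,0,0.001,0.5],[0,0,0,0,0,0.001,0.55],[0,0,0,0,0,0.001,0.55],[0,0,0,0,0,-0.03,0.55],[0,0,0,0,0,-0.07,0.55],[0,0,0,0,0,-0.11,0.55],[0,0,0,0,0,-0.11,0.55]]

```text
clock: 16.33
tool_pos: [0.5891, -0.2874, 0.2139]
eef_rot: [[-0.998, -0.06, 0.014], [-0.06, 0.998, -0.006], [-0.014, -0.007, -1.0]]
force: [1.3, -1.6, 1.9]
gripper_width: 0.0475
grasp_force: 0.0
```

Run:
```python
from h import *
im=manip.get_image("side")[:,:,::-1].copy()
hsv=cv2.cvtColor(im,cv2.COLOR_BGR2HSV);H,S,V=cv2.split(hsv)
m=((H>5)&(H<20)&(S>150)&(V>100)).astype(np.uint8);m[:,:400]=0;m[:,470:]=0
k,l,s,c=cv2.connectedComponentsWithStats(m);i=1+np.argmax(s[1:,4]);print("orange now",s[i],c[i],"was 425 303 15 27 / 431.3 316.8")
# eyepieces: templates from first picture at current state
i0=cv2.imread("pics/side0.png")
for (u,v) in((354,373),(398,406),(210,216)):
    t=i0[v-20:v+20,u-16:u+16];r=cv2.matchTemplate(im,t,cv2.TM_CCOEFF_NORMED);_,q,_,L=cv2.minMaxLoc(r);print((u,v),q,(L[0]+16,L[1]+20))
go(.4482,-.3532,.12,93.5);go(.4357,-.2646,.12,93.5)
```

```text
orange now [424 303  15  28 275] [430.4727 316.88  ] was 425 303 15 27 / 431.3 316.8
(354, 373) 0.9886756539344788 (354, 373)
(398, 406) 0.9469639658927917 (398, 406)
(210, 216) 0.9998778104782104 (210, 216)
pos [ 0.5876 -0.2865  0.2102] yaw 93.44 -> 93.5 turn [-0.0045  0.0094 -0.001 ] shift [ 0.144  -0.0578  0.0892] j7 122.2
pos [ 0.5876 -0.2865  0.2102] yaw 93.44 -> 93.5 turn [-0.0045  0.0094 -0.001 ] shift [0.1511 0.0314 0.0887] j7 122.2
```

The pin is back in its stand, and the eyepieces have not moved. Now eyepiece A.

Emit:
carry_out:
  series:
    - [[0,0,0.1,0.144,-0.058,0.0,0.65],[0,0,0.183,0.144,-0.058,0.0,0.65],[0,0,0.183,0.144,-0.058,0.0,0.65],[0,0,0.183,0.144,-0.058,0.05,0.65],[0,0,0.183,0.144,-0.058,0.089,0.65],[0,0,0.183,0.144,-0.058,0.089,0.65],[0,0,0.183,0.144,-0.058,0.089,0.65],[0,0,0.183,0.144,-0.058,0.089,0.65],[0,0,0.183,0.144,-0.058,0.089,0.65],[0,0,0.183,0.144,-0.058,0.089,0.65]]

```text
clock: 17.22
tool_pos: [0.4462, -0.3518, 0.1173]
eef_rot: [[-0.993, 0.121, 0.003], [0.121, 0.993, -0.001], [-0.003, -0.001, -1.0]]
force: [0.7, -0.5, 0.2]
gripper_width: 0.0566
grasp_force: 0.0
```

Run:
```python
from h import *
im=manip.get_image("side")[:,:,::-1].copy();i0=cv2.imread("pics/side0.png")
for (u,v) in((398,400),):
    t=i0[v-10:v+18,u-14:u+14];r=cv2.matchTemplate(im[:, :],t,cv2.TM_CCOEFF_NORMED);_,q,_,L=cv2.minMaxLoc(r);print((u,v),q,(L[0]+14,L[1]+10))
go(.4482,-.3532,.034,83)
```

```text
(398, 400) 0.9763284921646118 (398, 400)
pos [ 0.4461 -0.3517  0.1173] yaw 83.02 -> 83.0 turn [-0.0011  0.0027  0.0004] shift [-0.002  -0.0011  0.0833] j7 126.8
```

Emit:
carry_out:
  series:
    - [[0,0,0,-0.002,-0.001,0.035,0.65],[0,0,0,-0.002,-0.001,0.065,0.65],[0,0,0,-0.002,-0.001,0.083,0.65],[0,0,0,-0.002,-0.001,0.083,0.65],[0,0,0,-0.002,-0.001,0.083,0.65],[0,0,0,-0.002,-0.001,0.083,0.2],[0,0,0,-0.002,-0.001,0.083,0.2],[0,0,0,-0.002,-0.001,0.083,0.2],[0,0,0,-0.002,-0.001,0.083,0.2],[0,0,0,-0.002,-0.001,0.083,0.2]]
  force: 25

```text
clock: 18.1
tool_pos: [0.447, -0.3529, 0.0339]
eef_rot: [[-0.992, 0.122, 0.001], [0.122, 0.992, -0.001], [-0.001, -0.0, -1.0]]
force: [0.2, 0.5, 4.6]
gripper_width: 0.0323
grasp_force: 25.0
```

Emit:
carry_out:
  series:
    - [[0,0,0,0,0,0,0.2],[0,0,0,0,0,-0.02,0.2],[0,0,0,0,0,-0.06,0.2],[0,0,0,0,0,-0.08,0.2],[0,0,0,0,0,-0.08,0.2],[0,0,0,0,0,-0.08,0.2]]

```text
clock: 18.6
tool_pos: [0.447, -0.3529, 0.1139]
eef_rot: [[-0.992, 0.122, 0.002], [0.122, 0.992, -0.001], [-0.002, -0.001, -1.0]]
force: [0.6, 0.7, -1.1]
gripper_width: 0.0324
grasp_force: 25.0
```

Run:
```python
from h import *
T=np.array([.5034,-.0181,.012]);X=np.array([np.cos(np.radians(-7)),np.sin(np.radians(-7)),0]);Y=np.array([-X[1],X[0],0])
for y in(-.07,0,.07):
    P=T-.005*X+y*Y;print(y,P);go(*P[:2],.12,83)
save("side","s8.png",(180,180,460,440),2)
```

```text
-0.07 [ 0.4899 -0.087   0.012 ]
pos [ 0.447  -0.3529  0.1139] yaw 82.97 -> 83.0 turn [-0.0006  0.0021 -0.0005] shift [-0.01    0.2692 -0.0063] j7 127.0
0 [ 0.4984 -0.0175  0.012 ]
pos [ 0.447  -0.3529  0.1139] yaw 82.97 -> 83.0 turn [-0.0006  0.0021 -0.0005] shift [-0.01    0.3392 -0.0063] j7 127.0
0.07 [0.507 0.052 0.012]
pos [ 0.447  -0.3529  0.1139] yaw 82.97 -> 83.0 turn [-0.0006  0.0021 -0.0005] shift [-0.01    0.4092 -0.0063] j7 127.0
```

View pics/s8.png

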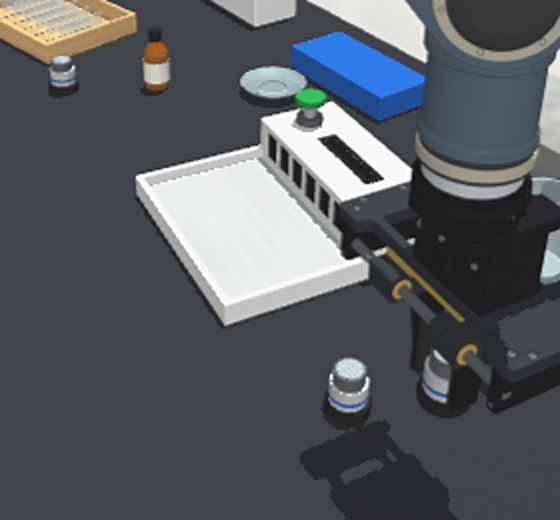

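The eyepiece is held at crop (438,380) and lifted clear of its neighbour at (347,390). I'll carry it to the tray centre.

Emit:
carry_out:
  series:
    - [[0,0,0,-0.01,0.339,-0.006,0.2],[0,0,0,-0.01,0.339,-0.006,0.2],[0,0,0,-0.01,0.339,-0.006,0.2],[0,0,0,-0.01,0.339,-0.006,0.2],[0,0,0,-0.01,0.339,-0.006,0.2],[0,0,0,-0.01,0.339,-0.006,0.2],[0,0,0,-0.01,0.339,-0.006,0.2],[0,0,0,-0.01,0.339,-0.006,0.2],[0,0,0,-0.01,0.339,-0.006,0.2],[0,0,0,-0.01,0.339,-0.006,0.2]]

```text
clock: 19.48
tool_pos: [0.4972, -0.0134, 0.1174]
eef_rot: [[-0.993, 0.115, -0.003], [0.115, 0.993, 0.001], [0.003, 0.001, -1.0]]
force: [-0.0, -0.8, -0.3]
gripper_width: 0.0323
grasp_force: 25.0
```

Emit:
carry_out:
  series:
    - [[0,0,0,0,0,0.02,0.2],[0,0,0,0,0,0.045,0.2],[0,0,0,0,0,0.062,0.2],[0,0,0,0,0,0.07,0.2],[0,0,0,0,0,0.072,0.2],[0,0,0,0,0,0.072,0.2],[0,0,0,0,0,0.072,0.2]]

```text
clock: 20.07
tool_pos: [0.4978, -0.0188, 0.0468]
eef_rot: [[-0.992, 0.124, -0.001], [0.124, 0.992, -0.001], [0.0, -0.001, -1.0]]
force: [-0.2, -0.2, -1.2]
gripper_width: 0.0324
grasp_force: 25.0
```

Emit:
carry_out:
  series:
    - [[0,0,0,0,0,0.001,0.2],[0,0,0,0,0,0.001,0.2],[0,0,0,0,0,0.001,0.45],[0,0,0,0,0,0.001,0.55],[0,0,0,0,0,0.001,0.55],[0,0,0,0,0,-0.02,0.55],[0,0,0,0,0,-0.06,0.55],[0,0,0,0,0,-0.09,0.6],[0,0,0,0,0,-0.09,0.6]]

```text
clock: 20.82
tool_pos: [0.502, -0.0176, 0.1427]
eef_rot: [[-0.992, 0.123, 0.011], [0.123, 0.992, 0.001], [-0.011, 0.003, -1.0]]
force: [0.9, -0.1, -0.6]
gripper_width: 0.0505
grasp_force: 0.0
```

Run:
```python
from h import *
im=manip.get_image("side")[:,:,::-1].copy();i0=cv2.imread("pics/side0.png")
for (u,v) in((354,373),(210,216)):
    t=i0[v-20:v+20,u-16:u+16];r=cv2.matchTemplate(im,t,cv2.TM_CCOEFF_NORMED);_,q,_,L=cv2.minMaxLoc(r);print((u,v),q,(L[0]+16,L[1]+20))
print(proj("side",[.4978,-.018,.034]))
go(.4357,-.2646,.11,83)
```

```text
(354, 373) 0.9998845458030701 (354, 373)
(210, 216) 0.9998750686645508 (210, 216)
[[301.6722 284.2237]]
pos [ 0.5005 -0.0174  0.1403] yaw 82.97 -> 83.0 turn [ 0.0019  0.0075 -0.0005] shift [ 0.0343 -0.2534  0.0296] j7 86.5
```

Emit:
carry_out:
  series:
    - [[0,0,0,0.032,-0.252,0.027,0.65],[0,0,0,0.032,-0.252,0.027,0.65],[0,0,0,0.032,-0.252,0.027,0.65],[0,0,0,0.032,-0.252,0.027,0.65],[0,0,0,0.032,-0.252,0.027,0.65],[0,0,0,0.032,-0.252,0.027,0.65],[0,0,0,0.032,-0.252,0.027,0.65],[0,0,0,0.032,-0.252,0.027,0.65],[0,0,0,0.032,-0.252,0.027,0.65],[0,0,0,0.032,-0.252,0.027,0.65]]

```text
clock: 21.7
tool_pos: [0.4358, -0.2616, 0.1095]
eef_rot: [[-0.993, 0.12, -0.001], [0.12, 0.993, 0.001], [0.001, 0.001, -1.0]]
force: [0.4, 0.7, 0.7]
gripper_width: 0.0567
grasp_force: 0.0
```

Run:
```python
from h import *
save("side","s9.png",(200,180,460,440),2)
go(.4357,-.2646,.034,83)
```

```text
pos [ 0.4361 -0.2615  0.1096] yaw 83.16 -> 83.0 turn [ 0.0013 -0.0006  0.0029] shift [-0.0001 -0.0033  0.0756] j7 119.2
```

View pics/s9.png

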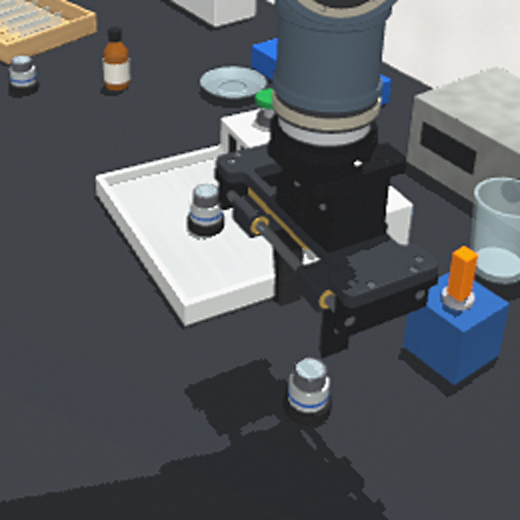

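Eyepiece A stands upright in the tray at (206,208), the pin hangs in its stand, and B is below the gripper at (309,388).

Emit:
carry_out:
  series:
    - [[0,0,0,0,-0.003,0.03,0.65],[0,0,0,0,-0.003,0.06,0.65],[0,0,0,0,-0.003,0.0755,0.65],[0,0,0,0,-0.003,0.0755,0.65],[0,0,0,0,-0.003,0.0755,0.65],[0,0,0,0,-0.003,0.0755,0.2],[0,0,0,0,-0.003,0.0755,0.2],[0,0,0,0,-0.003,0.0755,0.2],[0,0,0,0,-0.003,0.0755,0.2],[0,0,0,0,-0.003,0.0755,0.2]]

```text
clock: 22.58
tool_pos: [0.4355, -0.2665, 0.0352]
eef_rot: [[-0.992, 0.122, 0.001], [0.122, 0.992, -0.0], [-0.001, 0.0, -1.0]]
force: [-0.2, 1.5, 3.6]
gripper_width: 0.0322
grasp_force: 25.0
```

Emit:
carry_out:
  series:
    - [[0,0,0,0,0,0,0.2],[0,0,0,0,0,-0.02,0.2],[0,0,0,0,0,-0.06,0.2],[0,0,0,0,0,-0.08,0.2],[0,0,0,0,0,-0.08,0.2],[0,0,0,0,0,-0.08,0.2]]

```text
clock: 23.08
tool_pos: [0.4355, -0.2668, 0.1153]
eef_rot: [[-0.992, 0.122, 0.002], [0.122, 0.992, -0.001], [-0.002, -0.0, -1.0]]
force: [-1.1, 0.1, -1.8]
gripper_width: 0.0325
grasp_force: 25.0
```

Run:
```python
from h import *
go(.4899,-.087,.115,83)
```

```text
pos [ 0.4355 -0.2668  0.1153] yaw 82.97 -> 83.0 turn [-0.0004  0.0023 -0.0006] shift [-0.032   0.1852  0.0003] j7 119.6
```

Emit:
carry_out:
  series:
    - [[0,0,0,-0.032,0.185,0,0.2],[0,0,0,-0.032,0.185,0,0.2],[0,0,0,-0.032,0.185,0,0.2],[0,0,0,-0.032,0.185,0,0.2],[0,0,0,-0.032,0.185,0,0.2],[0,0,0,-0.032,0.185,0,0.2],[0,0,0,-0.032,0.185,0,0.2],[0,0,0,-0.032,0.185,0,0.2]]

```text
clock: 23.75
tool_pos: [0.4882, -0.0878, 0.1133]
eef_rot: [[-0.992, 0.123, -0.003], [0.123, 0.992, -0.0], [0.003, -0.001, -1.0]]
force: [-0.3, -0.2, -1.6]
gripper_width: 0.0322
grasp_force: 25.0
```

Emit:
carry_out:
  series:
    - [[0,0,0,0,0,0.02,0.2],[0,0,0,0,0,0.045,0.2],[0,0,0,0,0,0.06,0.2],[0,0,0,0,0,0.066,0.2],[0,0,0,0,0,0.068,0.2],[0,0,0,0,0,0.068,0.2],[0,0,0,0,0,0.068,0.2]]

```text
clock: 24.33
tool_pos: [0.4892, -0.0886, 0.0467]
eef_rot: [[-0.992, 0.125, 0.0], [0.125, 0.992, -0.001], [-0.0, -0.001, -1.0]]
force: [-0.0, 0.8, -1.4]
gripper_width: 0.0325
grasp_force: 25.0
```

Emit:
carry_out:
  series:
    - [[0,0,0,0,0,0.001,0.2],[0,0,0,0,0,0.001,0.2],[0,0,0,0,0,0.001,0.45],[0,0,0,0,0,0.001,0.55],[0,0,0,0,0,0.001,0.55],[0,0,0,0,0,-0.02,0.55],[0,0,0,0,0,-0.06,0.55],[0,0,0,0,0,-0.09,0.6],[0,0,0,0,0,-0.11,0.6],[0,0,0,0,0,-0.11,0.6]]

```text
clock: 25.17
tool_pos: [0.4924, -0.0874, 0.1607]
eef_rot: [[-0.992, 0.123, 0.009], [0.123, 0.992, -0.0], [-0.009, 0.001, -1.0]]
force: [1.0, -0.4, 1.0]
gripper_width: 0.0514
grasp_force: 0.0
```

Run:
```python
from h import *
im=manip.get_image("side")[:,:,::-1].copy();i0=cv2.imread("pics/side0.png")
for (u,v) in((210,216),):
    t=i0[v-20:v+20,u-16:u+16];r=cv2.matchTemplate(im,t,cv2.TM_CCOEFF_NORMED);_,q,_,L=cv2.minMaxLoc(r);print((u,v),q,(L[0]+16,L[1]+20))
go(.4785,.3945,.12,83);go(.53,.15,.155,83)
```

```text
(210, 216) 0.9998719692230225 (210, 216)
pos [ 0.491  -0.087   0.1585] yaw 82.97 -> 83.0 turn [ 0.0008  0.0052 -0.0004] shift [0.0715 0.4764 0.0385] j7 95.0
pos [ 0.491  -0.087   0.1585] yaw 82.97 -> 83.0 turn [ 0.0008  0.0052 -0.0004] shift [-0.0097  0.24    0.0038] j7 95.0
```

Run:
```python
from h import *
for nm,u,v,z in(("oil cap",165,231,.085),("oil base",174,238,.0),("tray corner top",95,208,.025),("tray corner bot",105,278,.025),("tray bot",105,278,0)): print(nm,plane("top",u,v,z))
```

```text
oil cap [0.5861 0.326  0.085 ]
oil base [0.5801 0.3308 0.    ]
tray corner top [0.6461 0.5011 0.025 ]
tray corner bot [0.4903 0.4741 0.025 ]
tray bot [0.4911 0.4845 0.    ]
```

Emit:
carry_out:
  series:
    - [[0,0,0,0.04,0.36,0.01,0.65],[0,0,0,0.04,0.36,0.01,0.65],[0,0,0,0.04,0.36,0.01,0.65],[0,0,0,0.04,0.36,0.01,0.65],[0,0,0,0.04,0.36,0.01,0.65],[0,0,0,0.04,0.36,0.01,0.65],[0,0,0,0.04,0.36,0.01,0.65],[0,0,0,0.04,0.36,0.01,0.65],[0,0,0,0.04,0.36,0.01,0.65],[0,0,0,0.04,0.36,0.01,0.65]]

```text
clock: 26.05
tool_pos: [0.4914, 0.2834, 0.1445]
eef_rot: [[-0.994, 0.112, -0.002], [0.112, 0.994, 0.003], [0.003, 0.003, -1.0]]
force: [0.5, 1.1, -0.6]
gripper_width: 0.0567
grasp_force: 0.0
```

Run:
```python
from h import *
im=manip.get_image("side")[:,:,::-1].copy();i0=cv2.imread("pics/side0.png")
for (u,v) in((210,216),):
    t=i0[v-20:v+20,u-16:u+16];r=cv2.matchTemplate(im,t,cv2.TM_CCOEFF_NORMED);_,q,_,L=cv2.minMaxLoc(r);print((u,v),q,(L[0]+16,L[1]+20))
go(.4785,.3945,.12,83)
```

```text
(210, 216) 0.9942470788955688 (210, 216)
pos [0.492  0.2791 0.1444] yaw 83.37 -> 83.0 turn [-0.0006 -0.0028  0.0065] shift [0.0266 0.1131 0.0244] j7 54.2
```

Emit:
carry_out:
  series:
    - [[0,0,0,0.027,0.114,0.02,0.65],[0,0,0,0.027,0.114,0.02,0.65],[0,0,0,0.027,0.114,0.02,0.65],[0,0,0,0.027,0.114,0.02,0.65],[0,0,0,0.027,0.114,0.02,0.65],[0,0,0,0.027,0.114,0.02,0.65],[0,0,0,0.027,0.114,0.02,0.65]]

```text
clock: 26.68
tool_pos: [0.4819, 0.3888, 0.126]
eef_rot: [[-0.992, 0.126, -0.0], [0.126, 0.992, -0.002], [0.0, -0.002, -1.0]]
force: [0.3, 0.3, 0.3]
gripper_width: 0.0565
grasp_force: 0.0
```

Run:
```python
from h import *
im=manip.get_image("side")[:,:,::-1].copy();i0=cv2.imread("pics/side0.png")
for (u,v) in((210,216),):
    t=i0[v-10:v+12,u-12:u+12];r=cv2.matchTemplate(im,t,cv2.TM_CCOEFF_NORMED);_,q,_,L=cv2.minMaxLoc(r);print((u,v),q,(L[0]+12,L[1]+10))
go(.4785,.3945,.034,83)
```

```text
(210, 216) 0.9775563478469849 (210, 216)
pos [0.482  0.3891 0.1264] yaw 82.76 -> 83.0 turn [-0.0013  0.0001 -0.0042] shift [0.0041 0.0051 0.0924] j7 44.5
```

Emit:
carry_out:
  series:
    - [[0,0,0,0.004,0.004,0.03,0.65],[0,0,0,0.004,0.004,0.06,0.65],[0,0,0,0.004,0.004,0.085,0.65],[0,0,0,0.004,0.004,0.092,0.65],[0,0,0,0.004,0.004,0.092,0.65],[0,0,0,0.004,0.004,0.092,0.2],[0,0,0,0.004,0.004,0.092,0.2],[0,0,0,0.004,0.004,0.092,0.2],[0,0,0,0.004,0.004,0.092,0.2],[0,0,0,0.004,0.004,0.092,0.2]]

```text
clock: 27.57
tool_pos: [0.4781, 0.3965, 0.0358]
eef_rot: [[-0.992, 0.123, 0.001], [0.123, 0.992, 0.001], [-0.001, 0.001, -1.0]]
force: [-0.1, -1.8, 4.6]
gripper_width: 0.0324
grasp_force: 25.0
```

Emit:
carry_out:
  series:
    - [[0,0,0,0,0,0,0.2],[0,0,0,0,0,-0.02,0.2],[0,0,0,0,0,-0.06,0.2],[0,0,0,0,0,-0.085,0.2],[0,0,0,0,0,-0.085,0.2],[0,0,0,0,0,-0.085,0.2]]

```text
clock: 28.07
tool_pos: [0.4782, 0.3969, 0.1212]
eef_rot: [[-0.992, 0.122, 0.002], [0.122, 0.992, 0.003], [-0.002, 0.003, -1.0]]
force: [-0.0, -0.5, -1.9]
gripper_width: 0.0322
grasp_force: 25.0
```

Run:
```python
from h import *
go(.507,.052,.12,83)
```

```text
pos [0.4782 0.3969 0.1212] yaw 82.97 -> 83.0 turn [ 0.003   0.0021 -0.0005] shift [-0.0708 -0.3388  0.0003] j7 44.0
```

Emit:
carry_out:
  series:
    - [[0,0,0,-0.0708,-0.3388,0,0.2],[0,0,0,-0.0708,-0.3388,0,0.2],[0,0,0,-0.0708,-0.3388,0,0.2],[0,0,0,-0.0708,-0.3388,0,0.2],[0,0,0,-0.0708,-0.3388,0,0.2],[0,0,0,-0.0708,-0.3388,0,0.2],[0,0,0,-0.0708,-0.3388,0,0.2],[0,0,0,-0.0708,-0.3388,0,0.2],[0,0,0,-0.0708,-0.3388,0,0.2],[0,0,0,-0.0708,-0.3388,0,0.2]]

```text
clock: 28.9
tool_pos: [0.5051, 0.0458, 0.1182]
eef_rot: [[-0.991, 0.131, -0.003], [0.131, 0.991, -0.003], [0.003, -0.003, -1.0]]
force: [-0.7, 0.2, -1.5]
gripper_width: 0.0322
grasp_force: 25.0
```

Emit:
carry_out:
  series:
    - [[0,0,0,0,0,0,0.2],[0,0,0,0,0,0.025,0.2],[0,0,0,0,0,0.05,0.2],[0,0,0,0,0,0.065,0.2],[0,0,0,0,0,0.07,0.2],[0,0,0,0,0,0.073,0.2],[0,0,0,0,0,0.073,0.2],[0,0,0,0,0,0.073,0.2]]

```text
clock: 29.57
tool_pos: [0.5054, 0.0535, 0.0469]
eef_rot: [[-0.993, 0.119, -0.002], [0.119, 0.993, 0.001], [0.002, 0.001, -1.0]]
force: [-2.1, -0.4, 4.9]
gripper_width: 0.032
grasp_force: 25.0
```

Contact made. Release, rise, and check the tray.

Emit:
carry_out:
  series:
    - [[0,0,0,0,0,-0.001,0.2],[0,0,0,0,0,-0.001,0.45],[0,0,0,0,0,-0.001,0.55],[0,0,0,0,0,-0.001,0.55],[0,0,0,0,0,-0.02,0.55],[0,0,0,0,0,-0.06,0.55],[0,0,0,0,0,-0.1,0.3],[0,0,0,0,0,-0.13,0],[0,0,0,0,0,-0.13,0],[0,0,0,0,0,-0.13,0]]

```text
clock: 30.4
tool_pos: [0.5075, 0.0516, 0.1784]
eef_rot: [[-0.992, 0.122, 0.004], [0.122, 0.992, 0.001], [-0.004, 0.002, -1.0]]
force: [0.3, 0.0, -0.8]
gripper_width: 0.0288
grasp_force: 0.0
```

Run:
```python
from h import *
save("side","s10.png",(200,180,480,400),2,proj("side",[.6355,.056,.094]))
T=np.array([.5034,-.0181]);a=np.radians(-7);Rm=np.array([[np.cos(a),-np.sin(a)],[np.sin(a),np.cos(a)]])
for p in((.4978,-.0188),(.4892,-.0886),(.5054,.0535)): print((np.array(p)-T)@Rm,proj("side",[*p,.034]))
go(.6355,.056,.16,83)
```

```text
[-0.0055 -0.0014] [[301.8867 284.409 ]]
[-0.0055 -0.0717] [[318.051  302.9646]]
[-0.0067  0.0713] [[286.4335 267.436 ]]
pos [0.5062 0.0514 0.1767] yaw 82.98 -> 83.0 turn [ 0.0006  0.0007 -0.0004] shift [-0.1277  0.0203  0.0168] j7 77.1
```

View pics/s10.png

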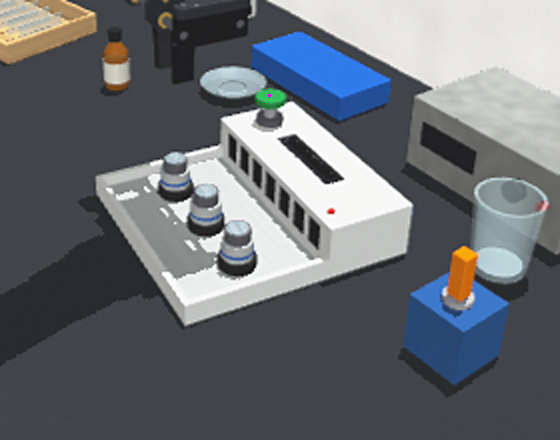

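All three eyepieces stand upright and apart in the tray, at (176,178), (206,210) and (237,248). The pin is in its stand and the plunger is at (269,97). Now the start plunger.

Emit:
carry_out:
  series:
    - [[0,0,0,-0.128,0.02,0.017,0],[0,0,0,-0.128,0.02,0.017,0],[0,0,0,-0.128,0.02,0.017,0],[0,0,0,-0.128,0.02,0.017,0],[0,0,0,-0.128,0.02,0.017,0],[0,0,0,-0.128,0.02,0.017,0],[0,0,0,-0.128,0.02,0.03,0],[0,0,0,-0.128,0.02,0.045,0],[0,0,0,-0.128,0.02,0.045,0],[0,0,0,-0.128,0.02,0.045,0]]

```text
clock: 31.28
tool_pos: [0.6338, 0.0554, 0.1305]
eef_rot: [[-0.992, 0.122, -0.003], [0.122, 0.992, -0.0], [0.003, -0.0, -1.0]]
force: [-0.3, 0.7, -0.1]
gripper_width: 0.0004
grasp_force: 0.0
```

Run:
```python
from h import *
im=manip.get_image("side")[:,:,::-1].copy()
cv2.imwrite("pics/pre.png",im);o=cv2.imread("pics/s10.png");o=cv2.resize(o,(280,220),interpolation=cv2.INTER_AREA)
for i,(u,v) in enumerate(((288,268),(303,284),(318,302))):
    t=o[v-180-16:v-180+16,u-200-12:u-200+12];r=cv2.matchTemplate(im,t,cv2.TM_CCOEFF_NORMED);_,q,_,L=cv2.minMaxLoc(r);print(q,L[0]+12-u,L[1]+16-v)
go(.6355,.056,.098,83);print(manip.get_obs()["force"],manip.get_obs()["gripper_width"])
```

```text
0.8919889330863953 0 0
0.8137258291244507 0 0
0.8498010039329529 0 0
pos [0.6348 0.0554 0.1315] yaw 82.97 -> 83.0 turn [ 0.0001 -0.001  -0.0006] shift [-0.0007  0.0007  0.0335] j7 81.2
[0.2448 0.4525 0.2102] 0.0004980402849364201
```

Emit:
carry_out:
  series:
    - [[0,0,0,0,0,0.012,0],[0,0,0,0,0,0.022,0],[0,0,0,0,0,0.03,0],[0,0,0,0,0,0.034,0],[0,0,0,0,0,0.036,0],[0,0,0,0,0,0.036,0],[0,0,0,0,0,0.036,0]]

```text
clock: 31.92
tool_pos: [0.6368, 0.0555, 0.0993]
eef_rot: [[-0.992, 0.123, 0.002], [0.123, 0.992, 0.001], [-0.002, 0.002, -1.0]]
force: [-6.6, 0.2, 23.1]
gripper_width: 0.0001
grasp_force: 11.6
```

Emit:
carry_out:
  series:
    - [[0,0,0,0,0,0,0],[0,0,0,0,0,0,0],[0,0,0,0,0,-0.02,0],[0,0,0,0,0,-0.06,0],[0,0,0,0,0,-0.1,0],[0,0,0,0,0,-0.13,0],[0,0,0,0,0,-0.13,0],[0,0,0,0,0,-0.13,0]]

```text
clock: 32.58
tool_pos: [0.6365, 0.0555, 0.2269]
eef_rot: [[-0.992, 0.122, 0.003], [0.122, 0.992, 0.001], [-0.003, 0.001, -1.0]]
force: [-0.1, -0.9, -0.8]
gripper_width: 0.0003
grasp_force: 0.0
```

Run:
```python
from h import *
im=manip.get_image("side")[:,:,::-1].copy()
o=cv2.resize(cv2.imread("pics/s10.png"),(280,220),interpolation=cv2.INTER_AREA)
for nm,(u,v) in dict(C=(288,268),A=(303,284),B=(318,302),plunger=(334,232),pin=(430,320)).items():
    t=o[v-180-16:v-180+16,u-200-12:u-200+12];r=cv2.matchTemplate(im,t,cv2.TM_CCOEFF_NORMED);_,q,_,L=cv2.minMaxLoc(r);print(nm,q,L[0]+12-u,L[1]+16-v)
print(manip.get_obs()["tool_pos"],manip.get_obs()["clock"])
```

```text
C 0.8251703977584839 0 0
A 0.8132349848747253 0 0
B 0.8154686689376831 0 0
plunger 0.94733065366745 0 0
pin 0.9989427328109741 0 0
[0.6353 0.0554 0.2249] 32.6333
```

```bash
python3 -c "
from rig import manip
print(manip.finish_job())"
```

```text
the job is handed in; nothing more can be done
None
```

The job is handed in at about 33 s of the 210 s allowed. By force and camera checks, the reset button is fully in, all three eyepieces stand about 70 mm apart on the tray, the start plunger was pressed to its stop and released, and the pin hangs in its stand; the hand-in returned no verdict.

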